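Humidity check in a carving blank

TASK

Before carving goes deeper, check the humidity inside the hardwood blank: sweep the four loose chips off its top with the scraper block (not with the fingers), and stand the scraper back down on the bench. Then take the humidity probe from the rack and lower its stem into the white-rimmed bore without letting the probe touch the blank, until the yellow ring is level with the blank's top face, and keep it there, upright, still and centred in the bore: finish while still holding the probe. Leave the mallet, the tin and the gouge lying on the bench where they are.

Things in the scene. Friction and masses are not known exactly. Their poses are not given: they have to be found in the camera images.
- blank: Brown hardwood block with cut scrolls, 150 (x) x 170 (y) x 70 mm high, fixed to the bench by 4 low dogs (26 mm high, reaching 21 mm past its y sides). Origin: centre of its underside, on the bench; z up. The flat top face is 70 mm above the bench (cut lines and white rim flush). A vertical bore, 24 mm diameter, 58 mm deep, opens in its middle; the chips are too big to fall in.
- bore_mouth (a point): Centre of the bore's mouth, level with the top face (70 mm above the bench), in a white plastic rim of 32 mm outer diameter. The bore runs straight down from here.
- scraper: Scraper block, about 0.16 kg, standing on the bench. Shoe: 36 (x) x 140 (y) x 14 mm high, wood with a black rubber sole. On it a red wooden grip, 20 mm thick (x) x 110 mm long (y), from 14 to 58 mm above the sole. Origin: centre of the sole; z up. Sweep with a long side of the shoe leading.
- rack: Plywood tool rack fixed on the bench, 160 (x) x 70 (y) mm, its board's top 95 mm above the bench. Origin: centre of its underside. The probe hangs in a 16 mm through hole at x = +50 mm; two gouges stand at x = -12 and -52 mm with handles 25 mm thick reaching 84 mm above the board (part of the rack).
- probe: Humidity probe, about 0.13 kg, hanging upright in the rack with the shoulder of its body on the board. Steel stem of 10 mm diameter, 80 mm long, pointing down; above it a flat grey meter body 42 mm wide (x) x 24 mm thick (y) x 95 mm high (80 to 175 mm above the stem tip). Origin: the stem's tip; z runs up along the stem.
- probe_tip (a point): Centre of the stem's lower end.
- probe_ring (a point): Middle of the yellow ring (4 mm high) painted on the stem, 42 mm above the tip, on the stem's axis.
- chip0: A loose pale wood chip on the blank's top face at the start, curled, 42 (x) x 26 (y) x 12 mm high, 10 g. Origin: centre of its underside.
- chip1: A loose pale wood chip on the blank's top face at the start, curled, 42 (x) x 26 (y) x 12 mm high, 10 g. Origin: centre of its underside.
- chip2: A loose pale wood chip on the blank's top face at the start, curled, 42 (x) x 26 (y) x 12 mm high, 10 g. Origin: centre of its underside.
- chip3: A loose pale wood chip on the blank's top face at the start, curled, 42 (x) x 26 (y) x 12 mm high, 10 g. Origin: centre of its underside.
- mallet: Bystander: brown turned mallet standing on its head, 80 mm diameter, 215 mm tall. Origin: centre of its foot.
- tin: Bystander: round green wax tin with brass lid, 75 mm diameter, 36 mm high. Origin: centre of its underside.
- gouge: Bystander: gouge lying flat on the bench between robot and blank, 215 mm long, 22 mm high; wooden handle to -x, steel blade to +x. Origin: underside near the ferrule.
There are look-alikes about, which are no part of the job. Leave any blue or red look-alike of the chip2 alone.

How it is judged:
On the way, in this order (a step that is already met when the one before it is completed fails the run):
1. all four chips are off the blank (height (world z) of each of chip0, chip1, chip2, chip3 below 0.045 m), for 0.2 s.
2. the scraper stands on the bench, let go (height (world z) of scraper below 0.012 m and angle between scraper's own z axis and vertical below 0.15 rad and contact force between the fingers and scraper below 0.1 N), for 0.2 s.
3. the probe is lifted clear of the rack and of the blank (height (world z) of probe_tip above 0.08 m and contact force between the fingers and probe above 0.5 N), for 0.1 s.
At the end, for the whole second after the job is handed in: The gripper alone holds the probe still, upright within 0.08 rad, stem tip and ring within 4 mm of the bore axis, ring within 6 mm of the top face's level, not touching the blank; all chips are off the blank (below 45 mm); the scraper stands released on the bench (all of step 1 and all of step 2 and horizontal distance between each of probe_tip, probe_ring and bore_mouth below 0.004 m and z of probe_ring in the frame of bore_mouth between -0.006 and 0.006 m and angle between probe's own z axis and vertical below 0.08 rad and contact force between the fingers and probe above 0.5 N and contact force between probe and blank below 0.1 N and linear speed of probe below 0.015 m/s and angular speed of probe below 0.15 rad/s); the arm keeps its last pose, push and grip.
It fails at once if the probe touches the blank (contact force between probe and blank above 0.2 N).
It fails at once if the fingers touch a chip (contact force between the fingers and chip0 above 0.5 N or contact force between the fingers and chip1 above 0.5 N or contact force between the fingers and chip2 above 0.5 N or contact force between the fingers and chip3 above 0.5 N).
It fails at once if the mallet, the tin or the gouge is moved by over 30 mm (distance of any of mallet, tin, gouge from where it was at the start of the episode above 0.03 m).
It also fails if it takes over 72 s, if anything falls off the work surface, if the arm or the gripper's body presses on something with over 40 N, if the wrist force passes 120 N, or if a joint passes its speed limit or range.

ROBOT

A 7-joint arm with a two-finger parallel gripper is mounted at the origin on the work surface. World frame = base frame: x ahead of the robot, y to its left, z up, the work surface at z = 0. Lengths are in m, angles in rad, forces in N, time in s.
With the tool pointing down it reaches from about 0.425 to 0.925 m from the base axis. Payload 6.8 kg.
Tool frame: the origin (TCP) lies between the finger pads; the fingertips stand 22 mm ahead of it and the grasp point (between the pads) lies 3 mm ahead of it; z points along the fingers, y is the direction in which the jaws open and shut (so a half turn about z gives the same grasp; the last joint's range is limited). The gripper opens to 85 mm and grips with 20 to 120 N. Pads are 22 mm wide; open, the fingers measure 114 mm over their backs; the gripper's body (76 mm by 85 mm) begins 54 mm behind the grasp point. The pads swing forward as they close: fully open they stand 13 mm farther back than shut.
Start: joints at [1.017, 0.477, 0.022, 1.555, -0.011, 1.109, -0.083], TCP at [0.291, -0.609, 0.253] pointing down, gripper open.
Joint ranges: [-2.96, 2.96], [-0.34, 2.1], [-1.41, 1.46], [0.24, 2.44], [-1.37, 4.51], [0.17, 1.92], [-2.96, 2.96]. Speed limits (rad/s): [2.39, 2.39, 3.14, 3.14, 3.14, 3.14, 3.14].

INTERFACE

Orientations are given as a unit quaternion [w, x, y, z].
In Python, from station import bot gives the robot as it stands. The module is installed in compiled form; this text tells all that it offers.
- The arm moves only by the tool drive_tool, never from a script. Its argument "series" is one flat list of numbers, 7 for each row, row after row: the opening, from -1 (shut) to 1 (fully open), then the shift along the tool's x, y, z in mm, then the turn, a rotation vector about the tool's x, y, z in rad. In form: [jaw, x, y, z, wx, wy, wz, jaw, x, y, z, wx, wy, wz, ...]. A call has 1 to 12 rows; each row shifts and turns the commanded pose from where the row before left it, along the tool's axes as they then stand; what a row does not reach is not made up. A row lasts 1/8 s, in which the tool goes at most 62.5 mm and 10.7 degrees, less where a joint would pass 70% of its speed; a pose out of reach is approached as far as the arm can. A call with a gripper value outside its range is refused whole. The fingers move at their own pace and stop on an object; "force" is the grip in N (left out, the last holds). Time passes only in rows, so rows that do not move let the fingers close. It gives the time, the measured TCP pose, the force and the opening at its end, in the units of the state.
- bot.get_obs(): the state, without advancing time (a new reading comes with each control period).
- bot.read_camera(name): name is "scene" or "top"; returns a dict with "pixels" (384x512x3 uint8, blue, green, red), "camera_matrix" (3x3 intrinsics, pixels), "distortion" ([k1, k2, p1, p2, k3] as OpenCV has them; the pictures are not rectified), "rvec" (rotation vector, rad) and "tvec" (3), from world to camera coordinates, as OpenCV has them. Camera axes: x right, y down, z forward; pixel columns grow to the right and rows downward; lengths in m; the calibration is good to about 2 mm. A picture is of the moment at which its call begins. There is no depth.
- bot.hand_in(): hands the job in, once; it reports no verdict.
The state is a dict: "t": time; "q": joint angles; "joint_vel": joint speeds; "joint_torque": joint torques, N m; "eef_pos": TCP position; "tool_rot": TCP orientation; "contact_force": force on the tool from outside, world axes, zero at the start; "torque": the same for the moment, N m; "gripper_width": opening from 0.0 (shut) to 1.0 (fully open).
Only numpy, scipy, OpenCV 4.12 (cv2) and the standard library are available. Lean on these libraries where they do the work, as an engineer would, in place of code of your own. Each camera call takes 0.05 s, during which the arm holds its last target. There are 200 camera calls.

## Working session

There is one attempt and no reset: what is moved stays moved. The work goes in short steps, Python scripts to look and compute and a tool call to move; the robot and the scene stay as the last step left them, time stands still between calls to the robot, and variables do not carry over. Pictures are saved under pics/ and viewed, about 8 in all and at most 12, crops included, and the job is handed in when it is done.

Besides the shell and the picture viewer there is one more tool, called as name(argument=value, ...) on one line, values as JSON. drive_tool: Moves the arm, as the interface text tells. Its arguments: {"type":"object","properties":{"series":{"type":"array"},"force":{"type":"number"}},"required":["series"]}

```bash
mkdir -p pics
cat > h.py <<'E'
import numpy as np,cv2
from station import bot
def cam(n):
    c=bot.read_camera(n); c['R']=cv2.Rodrigues(np.array(c['rvec'],float))[0]; c['t']=np.array(c['tvec'],float).ravel()
    c['K']=np.array(c['camera_matrix'],float); c['D']=np.array(c['distortion'],float); c['c']=-c['R'].T@c['t']; return c
def ray(c,p):
    u=cv2.undistortPoints(np.array(p,float).reshape(1,1,2),c['K'],c['D']).ravel(); d=c['R'].T@np.array([u[0],u[1],1]); return d/np.linalg.norm(d)
def onz(c,p,z):
    d=ray(c,p); return c['c']+d*(z-c['c'][2])/d[2]
def tri(c1,p1,c2,p2):
    d1,d2=ray(c1,p1),ray(c2,p2); A=np.stack([d1,-d2],1); s=np.linalg.lstsq(A,c2['c']-c1['c'],rcond=None)[0]
    a=c1['c']+s[0]*d1;b=c2['c']+s[1]*d2; return (a+b)/2,np.linalg.norm(a-b)
def proj(c,P): return cv2.projectPoints(np.array(P,float).reshape(-1,1,3),c['R'],c['t'],c['K'],c['D'])[0].reshape(-1,2)
E
python3 - <<'E'
from h import *
for n in('scene','top'):
    c=cam(n); cv2.imwrite(f'pics/{n}0.png',cv2.resize(c['pixels'],(800,600),interpolation=cv2.INTER_CUBIC)); print(n,c['c'],c['K'][0,0],c['R'][2])
print(bot.get_obs())
E
```

```text
scene [ 1.41642077 -0.8144295   0.92834891] 495.42781162768824 [-0.5717782   0.55434545 -0.60478989]
top [0.35427712 0.01432221 1.26655956] 449.761371780267 [ 0.19131962 -0.00594675 -0.98150977]
{'t': 0.1, 'q': array([ 1.01691446,  0.47770364,  0.02235363,  1.55633453, -0.01145563,
        1.10933197, -0.08308243]), 'joint_vel': array([ 0.00119422, -0.00011831,  0.00050517, -0.00222448,  0.00164074,
       -0.00038549,  0.00048322]), 'joint_torque': array([ 4.70931031e-03, -5.97757566e+01,  1.61397066e+00, -2.81954563e+01,
        1.29025552e-02,  4.97116489e-03,  3.83423895e-06]), 'eef_pos': array([ 0.2907962 , -0.60859752,  0.25244003]), 'tool_rot': array([-7.82139385e-04,  9.75256868e-01,  2.21073205e-01, -2.61401104e-04]), 'contact_force': array([-0.08853474, -0.5855444 , -0.10787658]), 'torque': array([ 0.01064142,  0.05582821, -0.07756609]), 'gripper_width': 0.9976095245990092}
```

View pics/scene0.png

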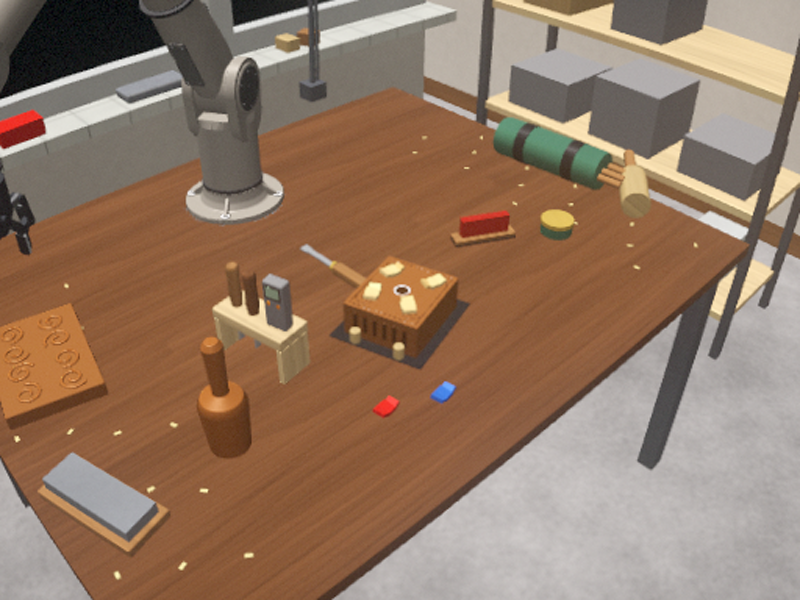

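View pics/top0.png

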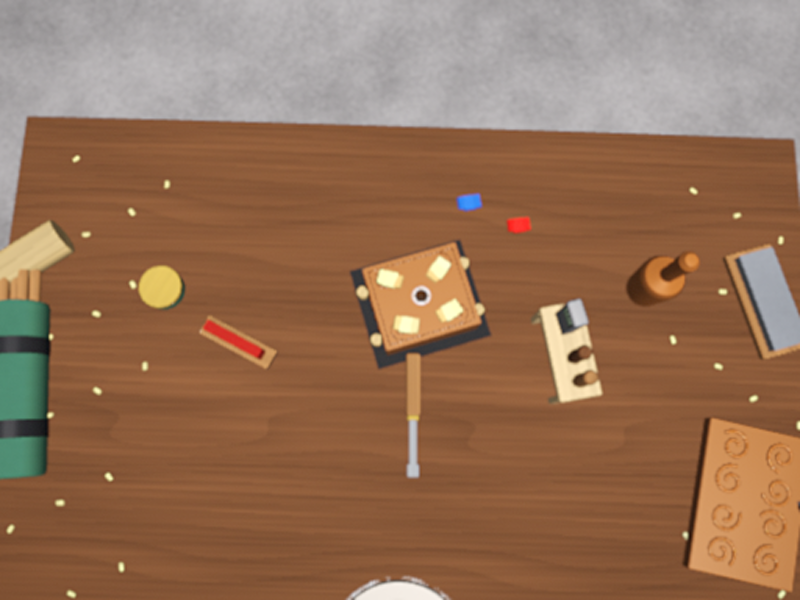

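The scene view shows the scraper's red grip at (485,225), the blank with 4 pale chips at (402,291), the probe's grey body in the rack at (277,303), and the mallet at (225,400). The top view shows the scraper at (238,342), the bore at (421,296), the probe at (573,316) and the gouge between robot and blank at x≈413. The red and blue look-alike chips are at (518,225) and (469,202) in the top view. Next I measure from both views.

Run:
```python
from h import *
S=cam('scene');T=cam('top');C={'s':S,'t':T}
def blobs(c,m,amin=15):
    n,l,s,cen=cv2.connectedComponentsWithStats(m.astype(np.uint8)); return [(i,s[i,4],cen[i].round(1),l==i) for i in range(1,n) if s[i,4]>=amin]
for k,c in C.items():
    h=cv2.cvtColor(c['pixels'],cv2.COLOR_BGR2HSV); H,Sa,V=[h[...,i].astype(int) for i in range(3)]
    red=((H<5)|(H>175))&(Sa>190)&(V>90)
    for i,a,cn,m in blobs(c,red): 
        r=cv2.minAreaRect(np.argwhere(m)[:,::-1].astype(np.float32)); print(k,'red',a,cn,cv2.boxPoints(r).round(1).tolist())
    pale=(Sa<130)&(V>190)&(Sa>25)&(H>12)&(H<35)
    for i,a,cn,m in blobs(c,pale,40): print(k,'pale',a,cn,onz(c,cn,.076).round(3))
    wh=(Sa<40)&(V>170)
    for i,a,cn,m in blobs(c,wh,8):
        if 150<cn[0]<350 and 150<cn[1]<250: print(k,'white',a,cn)
print('mid red etc')
def crop(c,x,y,w,h): return cv2.resize(c['pixels'][y:y+h,x:x+w],(400,300),interpolation=cv2.INTER_CUBIC)
a=np.vstack([np.hstack([crop(S,205,155,100,75),crop(T,215,145,100,75)]),np.hstack([crop(S,130,160,80,60),crop(T,335,185,80,60)])])
cv2.imwrite('pics/m1.png',a)
```

```text
s red 406 [12.3 81.8] [[-4.599999904632568, 78.9000015258789], [23.799999237060547, 68.9000015258789], [29.399999618530273, 84.69999694824219], [1.0, 94.69999694824219]]
s red 230 [309.8 141.7] [[293.3999938964844, 139.60000610351562], [324.6000061035156, 134.39999389648438], [326.5, 145.89999389648438], [295.3999938964844, 151.10000610351562]]
s red 101 [245.4 261.1] [[238.0, 262.0], [246.5, 253.5], [253.0, 260.0], [244.5, 268.5]]
s pale 2726 [445.7  30.7] [0.291 1.693 0.076]
s pale 42 [183.2  23.5] [-0.684  0.665  0.076]
s pale 718 [356.4  78.8] [0.356 0.776 0.076]
s pale 68 [137.2  74.8] [-0.288  0.134  0.076]
s pale 1054 [432.  114.1] [0.728 0.75  0.076]
s pale 257 [501.3 117.9] [0.928 0.95  0.076]
s pale 68 [174.2 116.8] [0.116 0.035 0.076]
s pale 174 [128.9 132.5] [ 0.097 -0.14   0.076]
s pale 171 [163.5 132.9] [ 0.181 -0.056  0.076]
s pale 297 [482.2 178.5] [1.051 0.506 0.076]
s pale 87 [250.4 171.8] [0.544 0.004 0.076]
s pale 205 [462.1 187.4] [1.027 0.413 0.076]
s pale 90 [277.2 179.2] [0.624 0.036 0.076]
s pale 102 [237.9 185.7] [ 0.569 -0.069  0.076]
s pale 588 [163.7 204.1] [ 0.493 -0.273  0.076]
s pale 109 [260.4 193.6] [ 0.639 -0.047  0.076]
s white 59 [201.8 162.2]
s white 58 [175.4 179.3]
s white 9 [252.9 185.3]
t red 124 [331.7 143.6] [[325.0, 139.0], [339.0, 139.0], [339.0, 148.0], [325.0, 148.0]]
t red 238 [149.3 216.8] [[130.0, 209.8000030517578], [132.6999969482422, 204.60000610351562], [168.6999969482422, 223.89999389648438], [165.89999389648438, 229.0]]
t pale 908 [ 19.5 161.2] [0.656 0.662 0.076]
t pale 175 [280.4 171.7] [ 0.647 -0.052  0.076]
t pale 180 [248.7 178. ] [0.627 0.034 0.076]
t pale 186 [287.4 198.5] [ 0.574 -0.072  0.076]
t pale 1116 [363.2 228.3] [ 0.499 -0.275  0.076]
t pale 195 [260.2 207.6] [0.547 0.001 0.076]
t white 58 [269.2 189. ]
mid red etc
```

View pics/m1.png

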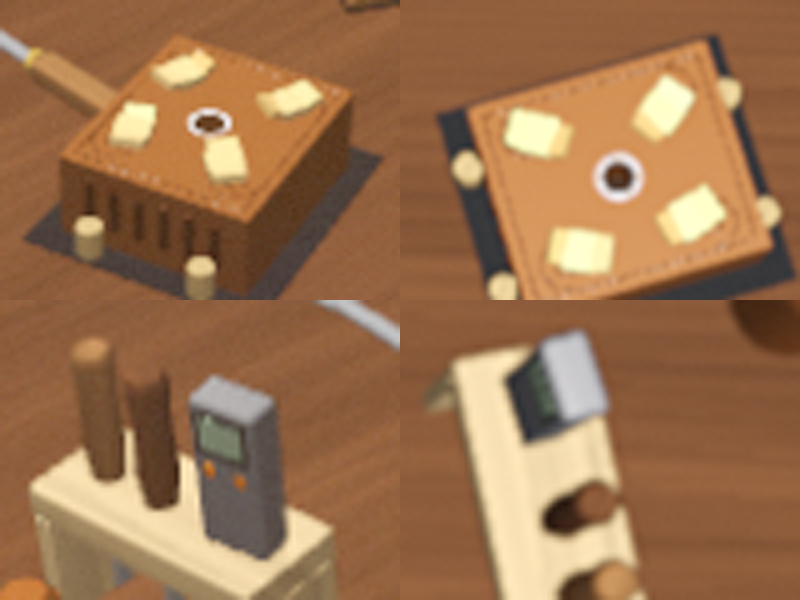

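Tiles: the bore is at scene tile (209,123) and top tile (618,178). The probe's body top face is centred at about scene tile (232,393) and top tile (576,375). The red and blue pieces lie on the bench and are excluded; the four chips are the pale ones on the blank.

```bash
cat > t1.py <<'E'
from h import *
S=cam('scene');T=cam('top')
sb=lambda p:(p[0]/4+205-.4,p[1]/4+155-.4); tb=lambda p:((p[0]-400)/4+215-.4,p[1]/4+145-.4)
sp=lambda p:(p[0]/5+130-.4,(p[1]-300)/5+160-.4); tp=lambda p:((p[0]-400)/5+335-.4,(p[1]-300)/5+185-.4)
print('bore',tri(S,sb((209,123)),T,tb((618,178))))
print('corners tri',tri(S,sb((176,38)),T,tb((468,108)) ) )
for p in [(468,108),(712,40),(772,247)]: print('blank corner top@.07',onz(T,tb(p),.07).round(4))
for p in [(62,157),(247,220),(352,95),(176,38)]: print('blank corner scene@.07',onz(S,sb(p),.07).round(4))
print('probe top c',tri(S,sp((232,393)),T,tp((576,375))))
for p in [(545,348),(585,330),(608,405),(555,420)]: print('ptop T@.19',onz(T,tp(p),.19).round(4))
for p in [(215,375),(273,392),(249,412),(190,390)]: print('ptop S@.19',onz(S,sp(p),.19).round(4))
for p in [(452,360),(530,345)]: print('rack corner T@.095',onz(T,tp(p),.095).round(4))
for p in [(30,488),(90,435),(332,527),(262,572)]: print('rack corner S@.095',onz(S,sp(p),.095).round(4))
e=[(131.3,207.2),(167.3,226.4)]
for p in e: print('grip end T@.058',onz(T,p,.058).round(4))
for p in [(293.4,139.6),(324.6,134.4)]: print('grip S@.058',onz(S,p,.058).round(4))
print('grip c tri',tri(S,(309.5,139.5),T,(149.3,216.8)))
E
python3 t1.py
```

```text
bore (array([ 0.59915534, -0.02230163,  0.06996402]), np.float64(0.00041117903920645824))
corners tri (array([0.5932112 , 0.02968471, 0.13284867]), np.float64(0.11906433988400464))
blank corner top@.07 [0.6451 0.0815 0.07  ]
blank corner top@.07 [ 0.6983 -0.0848  0.07  ]
blank corner top@.07 [ 0.5548 -0.1271  0.07  ]
blank corner scene@.07 [ 0.5575 -0.1257  0.07  ]
blank corner scene@.07 [ 0.6954 -0.0788  0.07  ]
blank corner scene@.07 [0.6458 0.0781 0.07  ]
blank corner scene@.07 [0.504  0.0333 0.07  ]
probe top c (array([ 0.55528731, -0.26434544,  0.19239886]), np.float64(9.008062032617376e-05))
ptop T@.19 [ 0.5687 -0.25    0.19  ]
ptop T@.19 [ 0.5783 -0.2699  0.19  ]
ptop T@.19 [ 0.5413 -0.2804  0.19  ]
ptop T@.19 [ 0.5332 -0.2543  0.19  ]
ptop S@.19 [ 0.5339 -0.2597  0.19  ]
ptop S@.19 [ 0.566  -0.2467  0.19  ]
ptop S@.19 [ 0.5714 -0.2658  0.19  ]
ptop S@.19 [ 0.5358 -0.2767  0.19  ]
rack corner T@.095 [ 0.5797 -0.2236  0.095 ]
rack corner T@.095 [ 0.589  -0.2654  0.095 ]
rack corner S@.095 [ 0.4367 -0.3254  0.095 ]
rack corner S@.095 [ 0.419  -0.2741  0.095 ]
rack corner S@.095 [ 0.5757 -0.224   0.095 ]
rack corner S@.095 [ 0.5801 -0.2738  0.095 ]
grip end T@.058 [0.5407 0.3507 0.058 ]
grip end T@.058 [0.4912 0.2496 0.058 ]
grip S@.058 [0.487  0.2532 0.058 ]
grip S@.058 [0.5359 0.3572 0.058 ]
grip c tri (array([0.51671462, 0.30141654, 0.05192475]), np.float64(0.00014315726199492785))
```

```bash
cat > plan.py <<'E'
# usage: plan.py jaw stepmm "x,y,z,theta_deg" ... -> rows (tool axes) from the measured pose
import sys
from h import *
from scipy.spatial.transform import Rotation as Ro
o=bot.get_obs(); w=o['tool_rot']; R=Ro.from_quat([w[1],w[2],w[3],w[0]]); p=o['eef_pos'].copy(); r=R.as_matrix()
print('t',round(o['t'],2),'p',p.round(4),'th',np.degrees(np.arctan2(r[1,0],r[0,0])).round(2),'z',r[:,2].round(4),'F',o['contact_force'].round(1),'w',round(o['gripper_width'],3))
jaw=sys.argv[1] if len(sys.argv)>1 else None
rows=[]
for a in sys.argv[3:]:
    x,y,z,th=map(float,a.split(',')); a2=np.radians(th)/2
    G=Ro.from_quat([np.cos(a2),np.sin(a2),0,0]); g=np.array([x,y,z]); rv=(R.inv()*G).as_rotvec()
    n=max(1,int(np.ceil(max(np.linalg.norm(g-p)*1000/float(sys.argv[2]),np.linalg.norm(rv)/.13))))
    p0,R0=p.copy(),R
    for k in range(1,n+1):
        d=R.inv().apply(p0+(g-p0)*k/n-p)*1000; Rk=R0*Ro.from_rotvec(rv*k/n); t=(R.inv()*Rk).as_rotvec()
        d=d.round(1);t=t.round(3); rows.append([float(jaw),*d,*t]); p=p+R.apply(d)/1000; R=R*Ro.from_rotvec(t)
for i in range(0,len(rows),12): print(len(rows[i:i+12]),'rows:',','.join(f'{v:g}' for q in rows[i:i+12] for v in q))
E
python3 plan.py 1 45 .40,-.45,.32,25 .45,-.1,.32,40 .516,.30,.20,64.3
```

```text
t 0.3 p [ 0.291  -0.6089  0.253 ] th 25.54 z [-3.e-04  5.e-04 -1.e+00] F [ 0.2 -1.1 -0.9] w 1.003
12 rows: 1,33.4,-19.3,-13.4,-0,0,0.002,1,33.3,-19.3,-13.4,-0,0,0.002,1,33.3,-19.4,-13.4,-0,0,0.002,1,33.2,-19.5,-13.4,-0,0,0.002,1,33.3,-19.6,-13.4,-0.001,0,0.002,1,24.1,-37,-0,0,0,-0.033,1,25.4,-36.2,-0,0,0,-0.033,1,26.5,-35.4,-0,0,0,-0.032,1,27.6,-34.4,-0.1,0,0,-0.033,1,28.8,-33.6,0,0,0,-0.033,1,29.8,-32.6,0,0,0,-0.033,1,30.9,-31.5,0,0,0,-0.033
11 rows: 1,32,-30.6,-0,0,0,-0.032,1,30.8,-26.4,12,0,0,-0.042,1,31.8,-25.1,12,0,0,-0.043,1,32.9,-23.7,12,0,0,-0.042,1,33.9,-22.3,11.9,0,0,-0.043,1,34.7,-20.8,12,0,0,-0.042,1,35.7,-19.4,12,0,0,-0.043,1,36.4,-17.8,12,0,0,-0.042,1,37.1,-16.2,12,0,0,-0.043,1,37.8,-14.7,12,0,0,-0.042,1,38.4,-13,11.9,0,0,-0.042
```

drive_tool(series=[1, 33, -19, -13, 0, 0, 0, 1, 33, -19, -13, 0, 0, 0, 1, 33, -19, -13, 0, 0, 0, 1, 33, -19, -13, 0, 0, 0, 1, 33, -20, -13, 0, 0, 0, 1, 24, -37, 0, 0, 0, -0.033, 1, 25, -36, 0, 0, 0, -0.033, 1, 26, -35, 0, 0, 0, -0.033, 1, 28, -34, 0, 0, 0, -0.033, 1, 29, -34, 0, 0, 0, -0.033, 1, 30, -33, 0, 0, 0, -0.033, 1, 31, -31, 0, 0, 0, -0.033])

```text
t: 1.8
eef_pos: [0.4392, -0.1438, 0.3185]
tool_rot: [0.0, 0.943, 0.332, 0.0]
contact_force: [1.1, 0.6, 0.1]
gripper_width: 1.004
```

drive_tool(series=[1, 32, -31, 0, 0, 0, -0.033, 1, 31, -26, 12, 0, 0, -0.042, 1, 32, -25, 12, 0, 0, -0.042, 1, 33, -24, 12, 0, 0, -0.042, 1, 34, -22, 12, 0, 0, -0.042, 1, 35, -21, 12, 0, 0, -0.042, 1, 36, -19, 12, 0, 0, -0.042, 1, 36, -18, 12, 0, 0, -0.042, 1, 37, -16, 12, 0, 0, -0.042, 1, 38, -15, 12, 0, 0, -0.042, 1, 38, -13, 12, 0, 0, -0.042, 1, 0, 0, 0, 0, 0, 0])

```text
t: 3.3
eef_pos: [0.5063, 0.3029, 0.1974]
tool_rot: [-0.001, 0.843, 0.537, -0.0]
contact_force: [-0.2, -1.1, -0.0]
gripper_width: 1.001
```

```bash
python3 plan.py 1 40 .516,.30,.10,64.3 .516,.30,.048,64.3
```

```text
t 3.3 p [0.5063 0.3029 0.1974] th 65.01 z [-0.0019  0.0017 -1.    ] F [-0.2 -1.1 -0. ] w 1.001
5 rows: 1,0.5,3.4,32.5,-0.001,-0,0.004,1,0.4,3.4,32.4,-0.001,-0.001,0.004,1,0.6,3.4,32.5,-0,0,0.004,1,-0,-0,26,-0,0,0,1,-0,-0,26,-0,0,0
```

drive_tool(series=[1, 0.5, 3.4, 32, 0, 0, 0.004, 1, 0.5, 3.4, 32, 0, 0, 0.004, 1, 0.5, 3.4, 32, 0, 0, 0.004, 1, 0, 0, 28, 0, 0, 0, 1, 0, 0, 28, 0, 0, 0, 1, 0, 0, 0, 0, 0, 0, -1, 0, 0, 0, 0, 0, 0, -1, 0, 0, 0, 0, 0, 0, -1, 0, 0, 0, 0, 0, 0, -1, 0, 0, 0, 0, 0, 0, -1, 0, 0, 0, 0, 0, 0, -1, 0, 0, 0, 0, 0, 0], force=80)

```text
t: 4.8
eef_pos: [0.5178, 0.2968, 0.0472]
tool_rot: [0.0, 0.848, 0.53, 0.001]
contact_force: [-0.5, -0.4, 5.8]
gripper_width: 0.219
```

```bash
python3 plan.py
python3 - <<'E'
from h import *
S=cam('scene');T=cam('top')
o=cv2.resize(S['pixels'][100:190,250:370],(400,300),interpolation=cv2.INTER_CUBIC);u=cv2.resize(T['pixels'][160:250,100:220],(400,300),interpolation=cv2.INTER_CUBIC)
cv2.imwrite('pics/g1.png',np.hstack([o,u]))
E
```

```text
t 4.8 p [0.5178 0.2968 0.0472] th 64.05 z [ 1.2e-03  5.0e-04 -1.0e+00] F [-0.5 -0.4  5.8] w 0.219
```

View pics/g1.png

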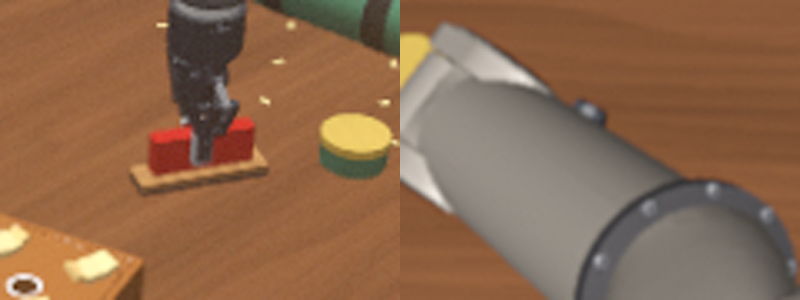

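The scraper is gripped centrally at tile (203,150), with the shoe flat. Next I lift it and move to the near (-x) side of the blank.

```bash
python3 plan.py -1 40 .518,.297,.175,64.3 .5035,-.0523,.175,107.7 .5035,-.0523,.135,107.7
```

```text
t 4.9 p [0.5178 0.2968 0.0472] th 64.04 z [ 1.2e-03  5.0e-04 -1.0e+00] F [-0.5  0.1  5. ] w 0.22
12 rows: -1,0.1,0,-32,0,-0,-0.001,-1,0.1,0.1,-31.9,0,-0,-0.001,-1,0.1,0,-32,0.001,-0.001,-0.001,-1,0,0.1,-31.9,-0,0,-0.001,-1,-35.7,15.4,-0,-0,-0,-0.084,-1,-36.8,12.3,-0,-0,-0,-0.084,-1,-37.7,9.3,-0,-0,-0,-0.085,-1,-38.4,5.9,-0,-0,-0,-0.084,-1,-38.7,2.8,-0,-0,-0,-0.084,-1,-38.9,-0.6,-0,-0,-0,-0.084,-1,-38.6,-3.7,-0,-0,-0,-0.085,-1,-38.2,-7.1,-0,-0,-0,-0.084
2 rows: -1,-37.5,-10.2,-0,-0,-0,-0.084,-1,0,-0,40,-0,-0,0
```

drive_tool(series=[-1, 0, 0, -32, 0, 0, 0, -1, 0, 0, -32, 0, 0, 0, -1, 0, 0, -32, 0, 0, 0, -1, 0, 0, -32, 0, 0, 0, -1, -36, 15, 0, 0, 0, -0.084, -1, -37, 12, 0, 0, 0, -0.084, -1, -38, 9, 0, 0, 0, -0.084, -1, -38, 6, 0, 0, 0, -0.084, -1, -39, 3, 0, 0, 0, -0.084, -1, -39, -1, 0, 0, 0, -0.084, -1, -39, -4, 0, 0, 0, -0.084, -1, -38, -7, 0, 0, 0, -0.084])

```text
t: 6.4
eef_pos: [0.501, -0.0159, 0.1742]
tool_rot: [-0.0, 0.625, 0.781, -0.0]
contact_force: [0.7, 0.1, -1.0]
gripper_width: 0.22
```

drive_tool(series=[-1, -37, -10, 0, 0, 0, -0.084, -1, 0, 0, 20, 0, 0, 0, -1, 0, 0, 15, 0, 0, 0, -1, 0, 0, 0, 0, 0, 0])

```text
t: 6.9
eef_pos: [0.4987, -0.0521, 0.1382]
tool_rot: [-0.001, 0.592, 0.806, -0.001]
contact_force: [-0.3, 0.1, -0.9]
gripper_width: 0.222
```

```bash
python3 plan.py -1 40 .5035,-.0523,.1185,107.7
python3 - <<'E'
from h import *
S=cam('scene');o=cv2.resize(S['pixels'][100:250,170:370],(800,600),interpolation=cv2.INTER_CUBIC)
cv2.imwrite('pics/g2.png',o)
E
```

```text
t 6.9 p [ 0.4987 -0.0521  0.1382] th 107.44 z [-2.7e-03  6.0e-04 -1.0e+00] F [-0.3  0.1 -0.9] w 0.222
1 rows: -1,-1.7,4.5,19.7,-0.002,-0.001,-0.005
```

View pics/g2.png

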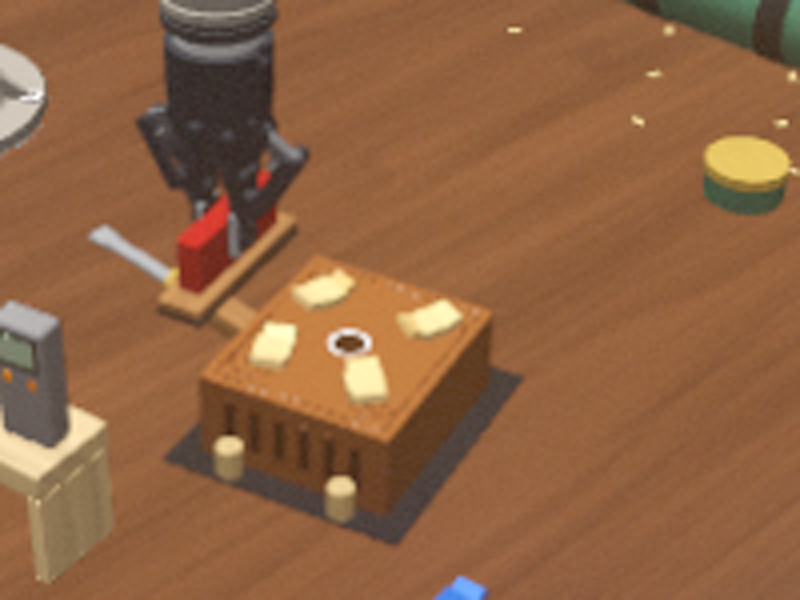

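The scraper is held level at (225,265), in front of the two near chips at (275,345) and (323,290). Next I lower it and sweep along tool +y.

drive_tool(series=[-1, -2, 4, 10, -0.002, -0.001, -0.005, -1, 0, 0, 9.5, 0, 0, 0, -1, 0, 0, 0, 0, 0, 0])

```text
t: 7.32
eef_pos: [0.5036, -0.0534, 0.1189]
tool_rot: [0.0, 0.59, 0.807, 0.0]
contact_force: [0.1, 0.2, -1.6]
gripper_width: 0.22
```

drive_tool(series=[-1, 0, 8, 0, 0, 0, 0, -1, 0, 10, 0, 0, 0, 0, -1, 0, 10, 0, 0, 0, 0, -1, 0, 10, 0, 0, 0, 0, -1, 0, 10, 0, 0, 0, 0, -1, 0, 10, 0, 0, 0, 0, -1, 0, 10, 0, 0, 0, 0, -1, 0, 10, 0, 0, 0, 0, -1, 0, 10, 0, 0, 0, 0, -1, 0, 0, 0, 0, 0, 0])

```text
t: 8.57
eef_pos: [0.5889, -0.0263, 0.12]
tool_rot: [0.001, 0.59, 0.807, 0.001]
contact_force: [-0.2, 0.7, -1.7]
gripper_width: 0.227
```

```bash
python3 plan.py -1 10 .7086,.0128,.1185,107.7
python3 - <<'E'
from h import *
S=cam('scene');o=cv2.resize(S['pixels'][100:250,170:370],(800,600),interpolation=cv2.INTER_CUBIC)
cv2.imwrite('pics/g3.png',o)
E
```

```text
t 8.57 p [ 0.5889 -0.0263  0.12  ] th 107.67 z [ 2.9e-03  1.0e-04 -1.0e+00] F [-0.2  0.7 -1.7] w 0.227
12 rows: -1,0.1,9.7,0.1,0,0,-0,-1,0,9.7,0.2,0,0,-0,-1,0.1,9.7,0.1,0.001,0,-0,-1,0.1,9.7,0.2,-0,0,-0,-1,0.1,9.6,0.1,0,0,-0,-1,0,9.7,0.1,0,0,-0,-1,0.1,9.7,0.2,0.001,0,-0,-1,0.1,9.7,0.1,-0,0,-0,-1,0.1,9.7,0.1,-0,0.001,-0,-1,0,9.7,0.1,0,-0,-0,-1,0.1,9.7,0.2,0,-0,-0,-1,0.1,9.7,0.1,0.001,-0,-0.001
1 rows: -1,0.1,9.7,0.1,-0,-0,0
```

View pics/g3.png

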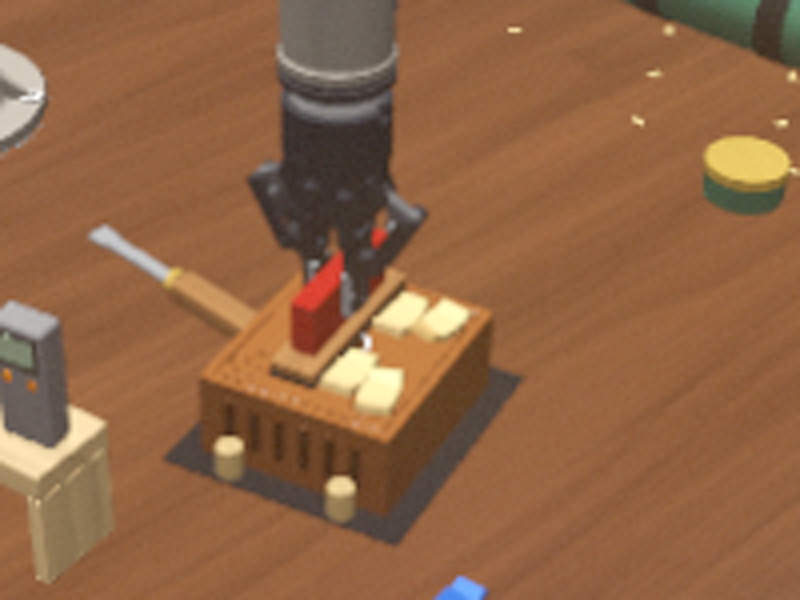

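All four chips are being pushed ahead of the shoe, at (350-470, 310-390). I continue past the far edge.

drive_tool(series=[-1, 0, 10, 1, 0, 0, 0, -1, 0, 10, 0, 0, 0, 0, -1, 0, 10, 0, 0, 0, 0, -1, 0, 10, 0, 0, 0, 0, -1, 0, 10, 0, 0, 0, 0, -1, 0, 10, 0, 0, 0, 0, -1, 0, 10, 0, 0, 0, 0, -1, 0, 10, 0, 0, 0, 0, -1, 0, 10, 0, 0, 0, 0, -1, 0, 10, 0, 0, 0, 0, -1, 0, 10, 0, 0, 0, 0, -1, 0, 10, 0, 0, 0, 0])

```text
t: 10.12
eef_pos: [0.703, 0.0097, 0.1192]
tool_rot: [0.001, 0.59, 0.807, 0.001]
contact_force: [-0.2, -0.3, -1.7]
gripper_width: 0.22
```

drive_tool(series=[-1, 0, 12, 0, 0, 0, 0, -1, 0, 5, -5, 0, 0, 0, -1, 0, 0, -30, 0, 0, 0, -1, 0, 0, -30, 0, 0, 0, -1, 0, 0, 0, 0, 0, 0])

```text
t: 10.75
eef_pos: [0.7202, 0.0153, 0.1876]
tool_rot: [0.003, 0.59, 0.807, 0.002]
contact_force: [0.7, 0.3, -1.1]
gripper_width: 0.22
```

```bash
python3 plan.py -1 45 .66,.3,.185,64.3
python3 - <<'E'
from h import *
S=cam('scene');o=cv2.resize(S['pixels'][100:280,170:410],(800,600),interpolation=cv2.INTER_CUBIC)
cv2.imwrite('pics/g4.png',o)
E
```

```text
t 10.75 p [0.7202 0.0153 0.1876] th 107.64 z [ 7.7e-03  2.0e-04 -1.0e+00] F [ 0.7  0.3 -1.1] w 0.22
7 rows: -1,41.4,4.1,0.3,0.001,-0,0.108,-1,41.5,-0.3,0.3,0.001,-0,0.108,-1,41.3,-4.9,0.4,0.001,-0,0.108,-1,40.6,-9.2,0.3,0.001,-0.001,0.108,-1,39.3,-13.6,0.3,0.002,0,0.108,-1,37.6,-17.7,0.3,0.001,0,0.108,-1,35.4,-21.7,0.4,0.001,0,0.108
```

View pics/g4.png

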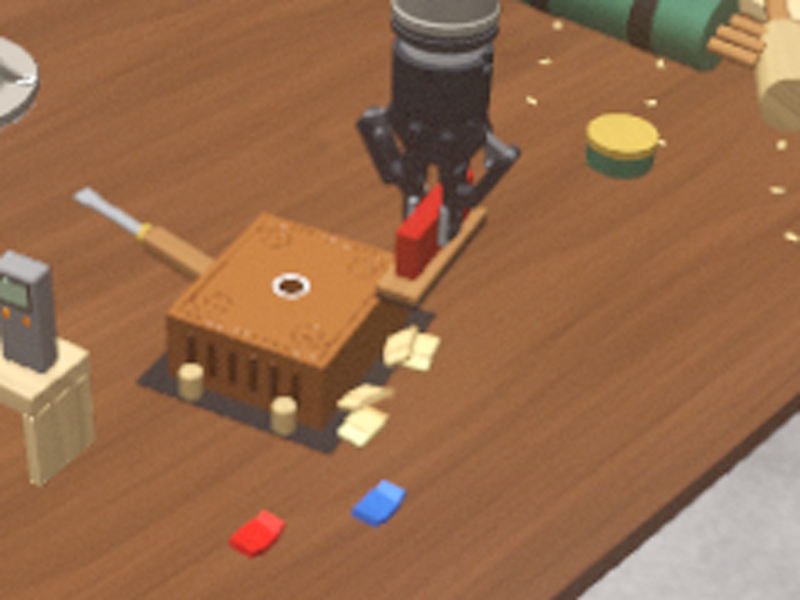

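All four chips, at (400,345), (420,350), (365,397) and (362,427), are off the top and low beside the blank. Next I put the scraper back where it stood.

```bash
python3 plan.py -1 42 .68,.15,.187,90 .52,.285,.17,64.3 .52,.285,.06,64.3
```

```text
t 10.8 p [0.7191 0.0149 0.1855] th 107.64 z [ 4.6e-03 -3.0e-04 -1.0e+00] F [-0.9  0.5 -2.1] w 0.226
12 rows: -1,35.2,0.9,-0.4,0.001,0,0.077,-1,35.1,-1.8,-0.4,0.001,0.001,0.077,-1,34.9,-4.4,-0.4,0.001,-0,0.077,-1,34.4,-7.2,-0.4,0.001,-0,0.077,-1,22.5,-26.7,2.8,0,-0,0.075,-1,20.4,-28.2,2.8,0,-0,0.074,-1,18.3,-29.8,2.9,0,-0,0.075,-1,16,-31,2.8,0,-0,0.075,-1,13.7,-32.1,2.8,0,-0,0.075,-1,11.2,-33,2.8,0,-0,0.074,-1,-0,-0,36.7,0,-0,0,-1,-0,-0,36.7,0,-0,0
1 rows: -1,-0.1,-0.1,36.6,0,-0,0
```

drive_tool(series=[-1, 35, 1, 0, 0.001, 0, 0.077, -1, 35, -2, 0, 0.001, 0.001, 0.077, -1, 35, -4, 0, 0.001, 0, 0.077, -1, 34, -7, 0, 0.001, 0, 0.077, -1, 22, -27, 3, 0, 0, 0.075, -1, 20, -28, 3, 0, 0, 0.075, -1, 18, -30, 3, 0, 0, 0.075, -1, 16, -31, 3, 0, 0, 0.075, -1, 14, -32, 3, 0, 0, 0.075, -1, 11, -33, 3, 0, 0, 0.075, -1, 0, 0, 37, 0, 0, 0, -1, 0, 0, 37, 0, 0, 0])

```text
t: 12.3
eef_pos: [0.5188, 0.2833, 0.091]
tool_rot: [-0.0, 0.847, 0.532, -0.001]
contact_force: [0.5, -1.1, -1.8]
gripper_width: 0.218
```

drive_tool(series=[-1, 0, 0, 30, 0, 0, 0, -1, 0, 0, 0, 0, 0, 0])

```text
t: 12.55
eef_pos: [0.5172, 0.2817, 0.0594]
tool_rot: [-0.001, 0.847, 0.532, -0.004]
contact_force: [0.4, -0.4, -0.9]
gripper_width: 0.224
```

```bash
python3 plan.py -1 5 .52,.285,.0485,64.3
```

```text
t 12.55 p [0.5172 0.2817 0.0594] th 64.24 z [-0.0078 -0.0036 -1.    ] F [ 0.4 -0.4 -0.9] w 0.224
3 rows: -1,1.4,0.4,3.6,-0.002,0.002,-0,-1,1.4,0.4,3.6,-0.002,0.002,-0.001,-1,1.5,0.3,3.7,-0.001,0.003,-0
```

drive_tool(series=[-1, 0, 0, 4, -0.002, 0.002, 0, -1, 0, 0, 4, -0.002, 0.002, 0, -1, 0, 0, 3, -0.002, 0.002, 0, -1, 0, 0, 1, 0, 0, 0, -1, 0, 0, 0, 0, 0, 0])

```text
t: 13.18
eef_pos: [0.5196, 0.2833, 0.0507]
tool_rot: [0.0, 0.847, 0.531, 0.003]
contact_force: [-0.4, -0.2, -1.2]
gripper_width: 0.217
```

drive_tool(series=[1, 0, 0, 0, 0, 0, 0, 1, 0, 0, 0, 0, 0, 0, 1, 0, 0, 0, 0, 0, 0, 1, 0, 0, 0, 0, 0, 0, 1, 0, 0, -20, 0, 0, 0, 1, 0, 0, -40, 0, 0, 0, 1, 0, 0, -45, 0, 0, 0, 1, 0, 0, -45, 0, 0, 0, 1, 0, 0, -45, 0, 0, 0, 1, 0, 0, -45, 0, 0, 0, 1, 0, 0, 0, 0, 0, 0])

```text
t: 14.55
eef_pos: [0.5194, 0.2843, 0.2962]
tool_rot: [0.001, 0.847, 0.532, 0.008]
contact_force: [0.5, 0.2, -0.7]
gripper_width: 1.001
```

```bash
python3 plan.py 1 42 .56,.0,.3,35 .553,-.262,.30,17.7 .553,-.262,.245,17.7
```

```text
t 14.55 p [0.5194 0.2843 0.2962] th 64.24 z [ 0.0139  0.0072 -0.9999] F [ 0.5  0.2 -0.7] w 1.001
12 rows: 1,-34,22.9,-0.8,0.001,-0.002,0.073,1,-32.3,25.3,-0.7,0.001,-0.002,0.073,1,-30.4,27.6,-0.6,0.001,-0.002,0.073,1,-28.3,29.7,-0.7,0,-0.002,0.073,1,-26,31.8,-0.6,0.001,-0.002,0.072,1,-23.7,33.5,-0.6,0.001,-0.003,0.073,1,-21.1,35.1,-0.5,0.001,-0.002,0.073,1,-22.3,30.1,0,-0,0,0.043,1,-21,31,0,-0,0,0.043,1,-19.6,31.9,0,-0,0,0.044,1,-18.2,32.7,0,-0,0,0.043,1,-16.8,33.5,0,0,0,0.043
4 rows: 1,-15.4,34.1,0,0,0,0.043,1,-13.8,34.8,0,0,0,0.043,1,0,0,27.5,0,0,0,1,0,0,27.5,0,0,0
```

drive_tool(series=[1, -34, 23, -1, 0.001, -0.002, 0.073, 1, -32, 25, -1, 0.001, -0.002, 0.073, 1, -30, 28, -1, 0.001, -0.002, 0.073, 1, -28, 30, -1, 0, -0.002, 0.073, 1, -26, 32, 0, 0.001, -0.002, 0.073, 1, -24, 33, 0, 0.001, -0.003, 0.073, 1, -21, 35, 0, 0.001, -0.002, 0.073, 1, -22, 30, 0, 0, 0, 0.043, 1, -21, 31, 0, 0, 0, 0.043, 1, -20, 32, 0, 0, 0, 0.043, 1, -18, 33, 0, 0, 0, 0.043, 1, -17, 33, 0, 0, 0, 0.043])

```text
t: 16.05
eef_pos: [0.5532, -0.1889, 0.2957]
tool_rot: [0.001, 0.981, 0.196, -0.005]
contact_force: [1.4, 0.6, -0.5]
gripper_width: 1.002
```

drive_tool(series=[1, -15, 34, 0, 0, 0, 0.043, 1, -14, 35, 0, 0, 0, 0.043, 1, 0, 0, 20, 0, 0, 0, 1, 0, 0, 20, 0, 0, 0, 1, 0, 0, 0, 0, 0, 0])

```text
t: 16.68
eef_pos: [0.5503, -0.2624, 0.2545]
tool_rot: [0.001, 0.988, 0.154, -0.006]
contact_force: [-0.3, 0.7, -0.5]
gripper_width: 0.996
```

```bash
python3 plan.py 1 30 .553,-.262,.225,17.7 .553,-.262,.158,17.7
python3 - <<'E'
from h import *
S=cam('scene');T=cam('top')
a=cv2.resize(S['pixels'][125:215,110:230],(400,300),interpolation=cv2.INTER_CUBIC);b=cv2.resize(S['pixels'][120:270,200:400],(400,300),interpolation=cv2.INTER_CUBIC)
c=cv2.resize(T['pixels'][120:270,100:300],(400,300),interpolation=cv2.INTER_CUBIC);d=cv2.resize(T['pixels'][170:260,320:440],(400,300),interpolation=cv2.INTER_CUBIC)
cv2.imwrite('pics/g5.png',np.vstack([np.hstack([a,b]),np.hstack([c,d])]))
E
```

```text
t 16.68 p [ 0.5503 -0.2624  0.2545] th 17.71 z [-0.0116 -0.0028 -0.9999] F [-0.3  0.7 -0.5] w 0.996
4 rows: 1,3.1,0.5,29.5,-0.001,0.012,0,1,-0,-0,22.3,0,-0,0,1,-0,-0,22.4,0,-0,0,1,-0,-0,22.3,0,-0,0
```

View pics/g5.png

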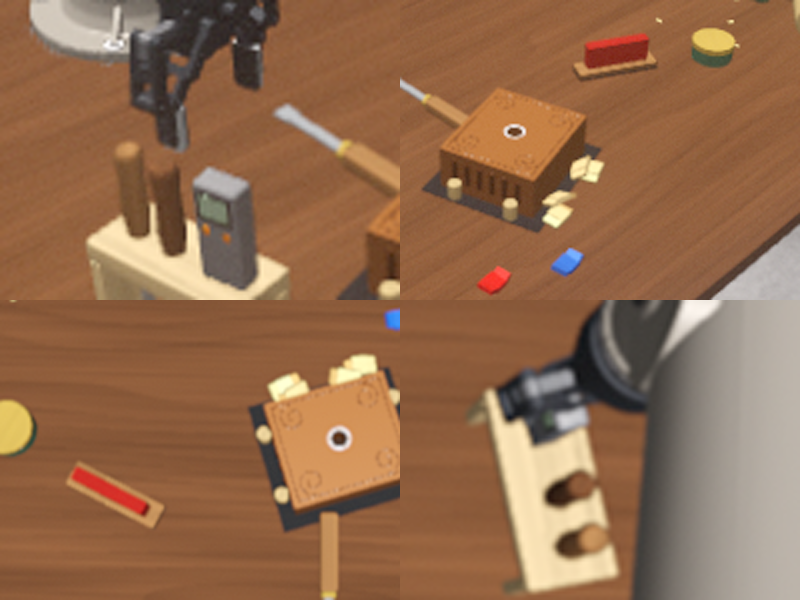

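Scene tile: the scraper stands on its sole at (615,60), and all chips lie beside the blank at (587,170) and (558,205). The open gripper is above the probe at tile (225,210). I check the leaning chips' height and descend.

Run:
```python
from h import *
S=cam('scene');T=cam('top')
f=lambda x,y:((x-400)/2+200-.25,y/2+120-.25); g=lambda x,y:(x/2+100-.25,(y-300)/2+120-.25)
for a,b in [((557,198),(345,375)),((560,214),(362,365)),((580,168),(295,392)),((592,170),(285,384))]: 
    q=tri(S,f(*a),T,g(*b)); print(q[0].round(3),q[1].round(4))
```

```text
[ 0.702 -0.033  0.015] 0.0058
[ 0.723 -0.054  0.01 ] 0.0035
[0.676 0.039 0.014] 0.0026
[0.689 0.054 0.009] 0.0041
```

drive_tool(series=[1, 3, 0, 25, -0.001, 0.012, 0, 1, 0, 0, 20, 0, 0, 0, 1, 0, 0, 0, 0, 0, 0])

```text
t: 17.25
eef_pos: [0.5538, -0.2619, 0.2104]
tool_rot: [0.001, 0.988, 0.154, 0.001]
contact_force: [-0.4, 0.4, 0.6]
gripper_width: 1.001
```

```bash
python3 plan.py 1 30 .553,-.262,.160,17.7
```

```text
t 17.25 p [ 0.5538 -0.2619  0.2104] th 17.71 z [ 0.0018 -0.0011 -1.    ] F [-0.4  0.4  0.6] w 1.001
2 rows: 1,-0.4,-0.1,25.2,0.001,-0.001,0,1,-0.4,-0.1,25.2,0.001,-0,0
```

drive_tool(series=[1, 0, 0, 25, 0.001, 0, 0, 1, 0, 0, 25, 0.001, 0, 0, 1, 0, 0, 0, 0, 0, 0, 1, 0, 0, 0, 0, 0, 0, -1, 0, 0, 0, 0, 0, 0, -1, 0, 0, 0, 0, 0, 0, -1, 0, 0, 0, 0, 0, 0, -1, 0, 0, 0, 0, 0, 0, -1, 0, 0, 0, 0, 0, 0, -1, 0, 0, 0, 0, 0, 0, -1, 0, 0, 0, 0, 0, 0], force=70)

```text
t: 18.62
eef_pos: [0.5548, -0.2626, 0.1611]
tool_rot: [0.001, 0.988, 0.154, 0.002]
contact_force: [1.4, -2.1, 0.4]
gripper_width: 0.276
```

```bash
python3 plan.py -1 20 .553,-.262,.280,17.7
```

```text
t 18.62 p [ 0.5548 -0.2626  0.1611] th 17.69 z [ 3.7e-03 -5.0e-04 -1.0e+00] F [ 1.4 -2.1  0.4] w 0.276
6 rows: -1,-0.2,-0.2,-19.8,0,-0.001,-0,-1,-0.2,-0.1,-19.8,0.001,-0,-0,-1,-0.2,-0.2,-19.8,-0,-0.001,-0,-1,-0.2,-0.2,-19.8,0,-0,-0,-1,-0.2,-0.2,-19.9,0,-0.001,-0,-1,-0.3,-0.1,-19.8,0.001,-0,-0
```

drive_tool(series=[-1, 0, 0, -10, 0, 0, 0, -1, 0, 0, -15, 0, 0, 0, -1, 0, 0, -20, 0, 0, 0, -1, 0, 0, -20, 0, 0, 0, -1, 0, 0, -20, 0, 0, 0, -1, 0, 0, -20, 0, 0, 0, -1, 0, 0, -20, 0, 0, 0, -1, 0, 0, 0, 0, 0, 0, -1, 0, 0, 0, 0, 0, 0])

```text
t: 19.75
eef_pos: [0.5535, -0.2617, 0.2854]
tool_rot: [-0.0, 0.988, 0.154, 0.001]
contact_force: [-0.3, 1.0, -1.5]
gripper_width: 0.271
```

```bash
python3 plan.py -1 30 .553,-.262,.290,17.7 .50,-.10,.29,17.7
python3 - <<'E'
from h import *
S=cam('scene');T=cam('top')
a=cv2.resize(S['pixels'][110:230,110:270],(800,600),interpolation=cv2.INTER_CUBIC)
cv2.imwrite('pics/g6.png',a)
E
```

```text
t 19.75 p [ 0.5535 -0.2617  0.2854] th 17.71 z [ 0.0014  0.001  -1.    ] F [-0.3  1.  -1.5] w 0.271
7 rows: -1,-0.5,0.2,-4.6,-0.001,-0.002,0,-1,-0.2,-28.4,-0,0,0,0,-1,-0.2,-28.4,-0,0,0,0,-1,-0.2,-28.4,-0.1,0,0,0,-1,-0.2,-28.5,0,0,0,0,-1,-0.2,-28.4,-0,0,0,0,-1,-0.2,-28.4,-0,0,0,0
```

View pics/g6.png

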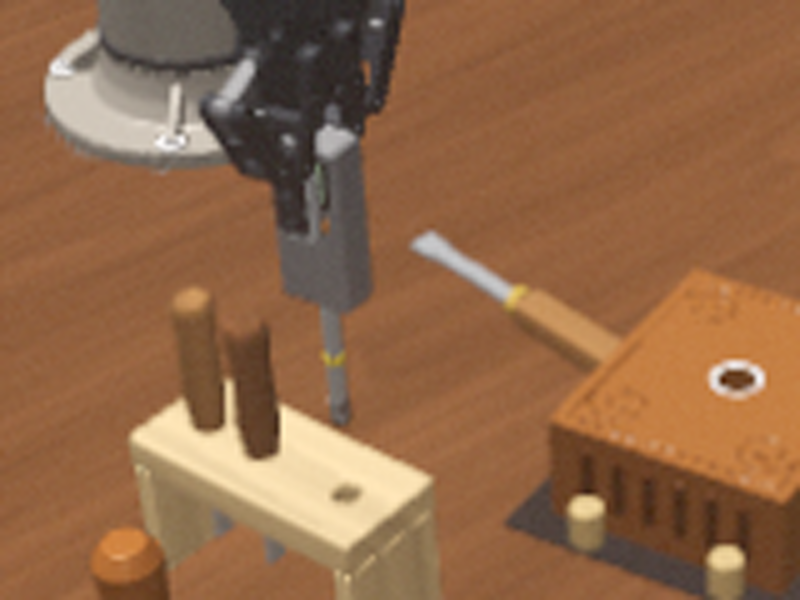

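The probe hangs upright in the gripper: the ring is at (335,360), the tip at (340,418), and the empty rack hole at (347,493). I measure the ring's and tip's offset from the TCP.

```bash
cat > ring.py <<'E'
from h import *
from scipy.spatial.transform import Rotation as Ro
import sys
DZ=.1461
o=bot.get_obs(); w=o['tool_rot']; R=Ro.from_quat([w[1],w[2],w[3],w[0]]); p=o['eef_pos']
S=cam('scene'); h=cv2.cvtColor(S['pixels'],cv2.COLOR_BGR2HSV)
# predicted ring/stem pixels
P=lambda d:p-R.apply([0,0,-1])*0+R.apply([0,0,d])
pr,pt,pb=proj(S,[P(DZ-.042),P(DZ),P(DZ-.078)]); print('pred ring',pr.round(1),'tip',pt.round(1))
H,Sa,V=[h[...,i].astype(int) for i in range(3)]
x,y=pr.round().astype(int); m=np.zeros(H.shape,np.uint8); m[y-14:y+15,x-14:x+15]=1
yel=(m>0)&(H>20)&(H<35)&(Sa>130)&(V>110)
q=np.argwhere(yel)[:,::-1]; rp=q.mean(0) if len(q) else None; print('ring px',len(q),rp)
# stem columns: low-saturation pixels row by row between body and tip
g=(Sa<70)
for r in range(int(pb[1])+2,int(pt[1])+6,2):
    c=[k for k in range(x-8,x+9) if g[r,k]]; print(r,c and (np.mean(c),len(c)))
if rp is not None:
    a=onz(S,rp,P(DZ-.042)[2]); d=a-P(DZ-.042); print('ring xyz',a.round(4),'off world',(d*1000).round(1),'off tool',(R.inv().apply(d)*1000).round(1))
E
python3 ring.py
```

```text
pred ring [176.8 181.2] tip [178.2 194.2]
ring px 5 [176.8 181.8]
171 (np.float64(177.0), 7)
173 (np.float64(175.5), 4)
175 (np.float64(175.5), 4)
177 (np.float64(176.0), 3)
179 (np.float64(176.0), 3)
181 []
183 []
185 (np.float64(177.0), 3)
187 (np.float64(177.0), 3)
189 (np.float64(177.0), 3)
191 (np.float64(177.0), 3)
193 (np.float64(177.5), 2)
195 []
197 []
199 []
ring xyz [ 0.5557 -0.2633  0.1808] off world [ 2.2 -1.6  0. ] off tool [1.6 2.1 0. ]
```

```bash
cat > bore.py <<'E'
from h import *
def rim(c,p):
    x,y=map(int,p); k=8; I=cv2.resize(c['pixels'][y-12:y+13,x-12:x+13],None,fx=k,fy=k,interpolation=cv2.INTER_CUBIC)
    h=cv2.cvtColor(I,cv2.COLOR_BGR2HSV); m=((h[...,1]<90)&(h[...,2]>140)).astype(np.uint8)
    cs=cv2.findContours(m,cv2.RETR_EXTERNAL,cv2.CHAIN_APPROX_NONE)[0]; cs=max(cs,key=cv2.contourArea); hu=cv2.convexHull(cs)
    e=cv2.fitEllipse(hu); M=cv2.moments(hu); q=np.array([M['m10']/M['m00'],M['m01']/M['m00']])
    return (q+.5)/k-.5+[x-12,y-12],np.array(e[1])/k
if __name__=='__main__':
    S=cam('scene');T=cam('top'); a,ea=rim(S,(257,186)); b,eb=rim(T,(269,189)); print(a,ea,b,eb)
    print(tri(S,a,T,b),onz(S,a,.07),onz(T,b,.07))
E
python3 bore.py; python3 plan.py -1 30 .5992,-.0225,.288,17.7
```

```text
[256.84398896 185.25535951] [ 7.59223843 11.53988457] [269.19567394 188.79755429] [12.91269398 12.9915657 ]
(array([ 0.59971683, -0.02264441,  0.07081651]), np.float64(0.0007450558511763311)) [ 0.59874127 -0.02221331  0.07      ] [ 0.6001282  -0.02238473  0.07      ]
t 20.0 p [ 0.5538 -0.2621  0.2852] th 17.69 z [ 1.6e-03  7.0e-04 -1.0e+00] F [ 0.6  0.3 -0.1] w 0.271
9 rows: -1,12.9,-23.8,-0.3,-0,-0,-0,-1,12.9,-23.9,-0.3,-0,-0,-0,-1,12.9,-23.8,-0.2,-0,-0.001,-0,-1,12.9,-23.8,-0.3,-0,0,-0,-1,12.9,-23.9,-0.3,-0,0,-0,-1,12.9,-23.8,-0.3,-0,-0,-0,-1,12.9,-23.8,-0.3,-0,-0,-0,-1,12.9,-23.9,-0.3,-0,-0.001,-0,-1,12.9,-23.8,-0.3,-0,0,-0
```

drive_tool(series=[-1, 13, -24, 0, 0, 0, 0, -1, 13, -24, 0, 0, 0, 0, -1, 13, -24, 0, 0, 0, 0, -1, 13, -24, 0, 0, 0, 0, -1, 13, -24, 0, 0, 0, 0, -1, 13, -24, 0, 0, 0, 0, -1, 13, -24, 0, 0, 0, 0, -1, 13, -24, 0, 0, 0, 0, -1, 12, -23, 0, 0, 0, 0, -1, 0, 0, 20, 0, 0, 0, -1, 0, 0, 0, 0, 0, 0, -1, 0, 0, 0, 0, 0, 0])

```text
t: 21.5
eef_pos: [0.5995, -0.0228, 0.2664]
tool_rot: [0.0, 0.988, 0.153, 0.001]
contact_force: [0.3, -0.5, -1.4]
gripper_width: 0.271
```

```bash
python3 ring.py; python3 plan.py -1 20 .5997,-.0226,.246,17.7
python3 - <<'E'
from h import *
S=cam('scene');T=cam('top')
a=cv2.resize(S['pixels'][110:230,190:310],(600,600),interpolation=cv2.INTER_CUBIC)
cv2.imwrite('pics/g7.png',a)
E
```

```text
pred ring [257.3 158.9] tip [257.2 171.3]
ring px 4 [257.   159.25]
149 (np.float64(259.0), 7)
151 (np.float64(257.0), 3)
153 (np.float64(257.0), 3)
155 (np.float64(257.0), 3)
157 (np.float64(257.0), 3)
159 []
161 (np.float64(257.0), 3)
163 (np.float64(257.0), 3)
165 (np.float64(257.0), 3)
167 (np.float64(256.5), 2)
169 (np.float64(256.5), 2)
171 []
173 []
175 []
ring xyz [ 0.6006 -0.0248  0.1623] off world [ 0.8 -2.  -0. ] off tool [0.2 2.1 0. ]
t 21.55 p [ 0.5997 -0.0228  0.2667] th 17.64 z [ 3.7e-03 -1.0e-04 -1.0e+00] F [ 0.9 -0.5 -0.7] w 0.27
2 rows: -1,0,-0.1,10.4,0.001,-0.002,-0.001,-1,0,-0.1,10.3,0,-0.001,-0
```

View pics/g7.png

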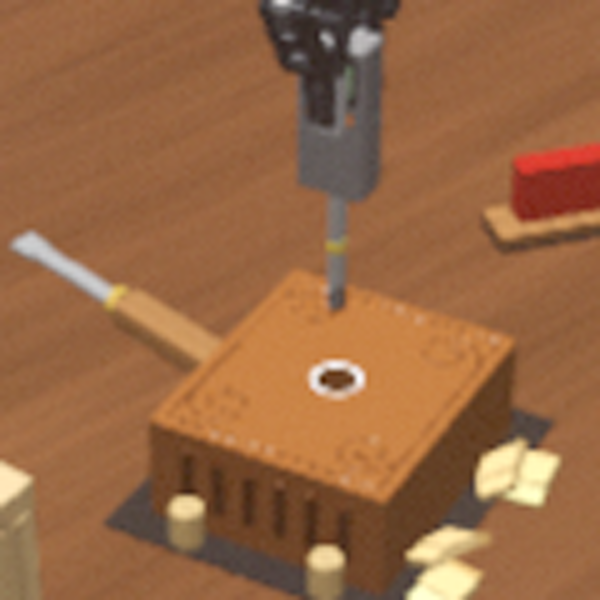

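The stem is directly over the bore: stem column 257.0 against bore centre 256.8, tip at tile (337,300), bore at (337,379). I descend in stages.

drive_tool(series=[-1, 0, 0, 10, 0.001, -0.002, 0, -1, 0, 0, 10, 0, -0.001, 0, -1, 0, 0, 10, 0, 0, 0, -1, 0, 0, 10, 0, 0, 0, -1, 0, 0, 5, 0, 0, 0, -1, 0, 0, 0, 0, 0, 0])

```text
t: 22.4
eef_pos: [0.5992, -0.0222, 0.2206]
tool_rot: [-0.0, 0.988, 0.154, -0.0]
contact_force: [0.3, 0.3, -1.0]
gripper_width: 0.274
```

```bash
python3 plan.py -1 8 .5996,-.0225,.174,17.7; python3 ring.py | grep -v '('
python3 - <<'E'
from h import *
from bore import rim
S=cam('scene'); print(S['pixels'].shape)
a=cv2.resize(S['pixels'][145:205,227:287],(600,600),interpolation=cv2.INTER_CUBIC); cv2.imwrite('pics/g8.png',a)
E
```

```text
t 22.4 p [ 0.5992 -0.0222  0.2206] th 17.7 z [-1.e-03  1.e-04 -1.e+00] F [ 0.3  0.3 -1. ] w 0.274
6 rows: -1,0.1,0.1,7.8,-0,0,-0,-1,0,0,7.7,-0,0,-0,-1,0.1,0.1,7.8,-0,0,-0,-1,0,0.1,7.8,-0,0.001,-0,-1,0.1,0.1,7.8,-0,-0,-0,-1,0,0,7.7,-0,-0,-0
pred ring [257.1 172.1] tip [256.9 184. ]
ring px 4 [256.5 172.5]
173 []
189 []
ring xyz [ 0.5992 -0.0247  0.1165] off world [ 0.1 -2.5 -0. ] off tool [-0.7  2.4 -0. ]
(384, 512, 3)
```

View pics/g8.png

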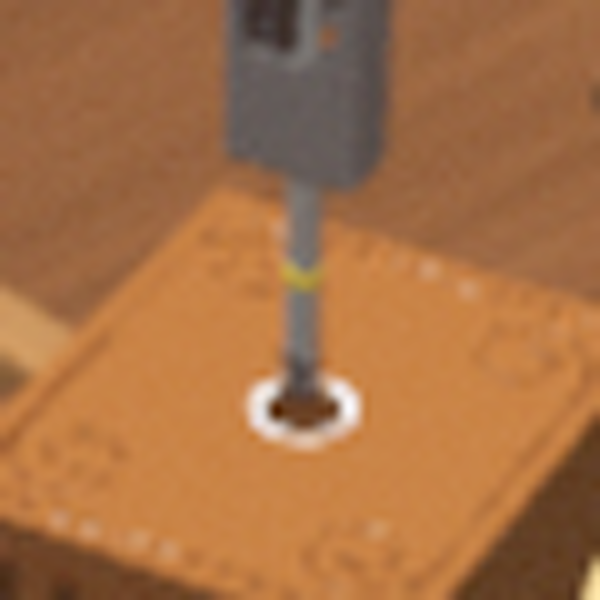

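The tip sits at (302,385), just above the bore centre (303,407), which fits a tip about 4 mm above the mouth and centred. I lower it the remaining 46.5 mm.

drive_tool(series=[-1, 0.3, 0.3, 8, 0, 0, 0, -1, 0, 0, 8, 0, 0, 0, -1, 0, 0, 8, 0, 0, 0, -1, 0, 0, 8, 0, 0, 0, -1, 0, 0, 8, 0, 0, 0, -1, 0, 0, 0, 0, 0, 0, -1, 0, 0, 0, 0, 0, 0])

```text
t: 23.38
eef_pos: [0.6, -0.0224, 0.1813]
tool_rot: [-0.0, 0.988, 0.154, 0.0]
contact_force: [-0.6, 0.1, -1.0]
gripper_width: 0.272
```

```bash
python3 plan.py -1 8 .5996,-.0225,.174,17.7; python3 ring.py | grep -v '('
```

```text
t 23.38 p [ 0.6    -0.0224  0.1813] th 17.69 z [ 1.e-04  1.e-04 -1.e+00] F [-0.6  0.1 -1. ] w 0.272
1 rows: -1,-0.4,0,7.3,-0,-0,-0
pred ring [257.1 183.5] tip [257. 195.]
ring px 4 [256.5 184. ]
189 []
191 []
193 []
195 []
197 []
199 []
ring xyz [ 0.6006 -0.0254  0.0772] off world [ 0.6 -3.1  0. ] off tool [-0.4  3.1 -0. ]
```

drive_tool(series=[-1, -0.3, 0, 4, 0, 0, 0, -1, 0, 0, 2.7, 0, 0, 0, -1, 0, 0, 0, 0, 0, 0, -1, 0, 0, 0, 0, 0, 0, -1, 0, 0, 0, 0, 0, 0, -1, 0, 0, 0, 0, 0, 0])

```text
t: 24.18
eef_pos: [0.5995, -0.0225, 0.1745]
tool_rot: [-0.0, 0.988, 0.154, 0.0]
contact_force: [-0.2, 0.7, -0.1]
gripper_width: 0.266
```

```bash
python3 plan.py; python3 ring.py | grep -v '('
python3 - <<'E'
from h import *
S=cam('scene');T=cam('top')
a=cv2.resize(S['pixels'][160:205,234:279],(400,400),interpolation=cv2.INTER_CUBIC);b=cv2.resize(S['pixels'][110:260,210:360],(400,400),interpolation=cv2.INTER_CUBIC)
cv2.imwrite('pics/g9.png',np.hstack([a,b]))
E
```

```text
t 24.18 p [ 0.5995 -0.0225  0.1745] th 17.69 z [-0.e+00  1.e-04 -1.e+00] F [-0.2  0.7 -0.1] w 0.266
pred ring [257.  185.3] tip [256.8 196.8]
ring px 2 [256.5 186. ]
189 []
191 []
193 []
195 []
197 []
199 []
201 []
ring xyz [ 0.601  -0.0258  0.0704] off world [ 1.5 -3.3 -0. ] off tool [ 0.4  3.6 -0. ]
```

View pics/g9.png

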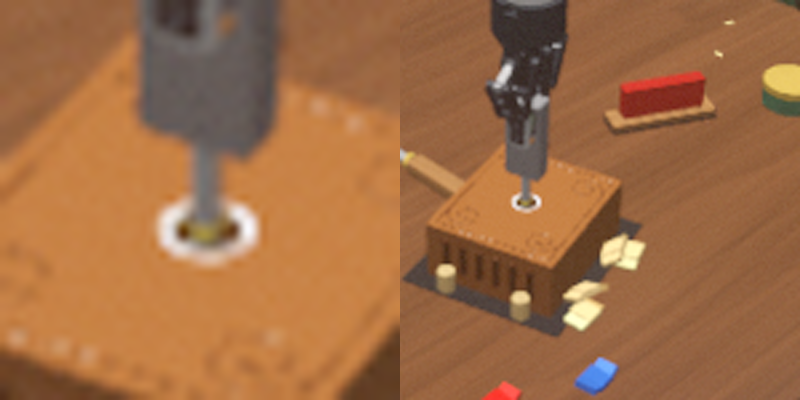

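The yellow ring at (207,230) is centred in the white rim at (208,229), level with the top face. The scraper is standing and the chips are off, so I hand in.

```bash
python3 -c "
from station import bot
o=bot.get_obs();print(abs(o['joint_vel']).max(),o['contact_force']);print(bot.hand_in())"
```

```text
0.0030842831163075814 [-0.64685958  0.23313752 -0.91558065]
the job is handed in; nothing more can be done
None
```

The job is handed in at about 24 s of the 72 s allowed; `hand_in` gave no verdict, so the result below rests on my own checks.

- **Chips:** I swept all four off the far side of the blank with the scraper. Two-view measurements put them 9–15 mm above the bench; two lean on the others or on the blank.
- **Scraper:** It stands on its sole on the bench near where it started, and the gripper has let go of it.
- **Probe:** I took it from the rack and lowered it into the bore. The wrist force stayed near zero throughout, so I saw no sign of contact with the blank.
- **Final pose:** The TCP is at (0.5995, -0.0225), against a measured bore of about (0.5997, -0.0226), with tilt below 0.001 rad. In the last picture the yellow ring is centred in the white rim and level with the top face, and the arm was still.
- **Bystanders:** The tin, gouge, rack and look-alikes were in place wherever the pictures showed them. I didn't check the mallet again after the start, but no move went near it.

**Disagreement:** The ring's position from the scene camera came out 2–3.6 mm to one side of, or about 1 mm lower than, where the arm's own position puts it. That camera has roughly 2.4 mm per pixel and the ring covered only 2–5 pixels. I trusted the arm's position and the stem's alignment with the bore instead.

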